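# Return the big snap gauge to the sprung gauge rack

## Robot

A 7-joint arm with a two-finger parallel gripper is mounted at the origin on the work surface. World frame = base frame: x ahead of the robot, y to its left, z up, the work surface at z = 0. Lengths are in mm, angles in rad, forces in N, time in s.
With the tool pointing down it reaches from about 425 to 950 mm from the base axis. Payload 16.7 kg.
Tool frame: the origin (TCP) lies at the very end of the fingers, on their centre line; the grasp point (between the pads) lies 19 mm behind it; z points along the fingers, y is the line along which they close (so a half turn about z gives the same grasp; the last joint's range is limited). The gripper opens to 94 mm and grips with 3 to 60 N. Pads are 16 mm wide; open, the fingers measure 119 mm over their backs; the gripper's body (75 mm by 177 mm) begins 78 mm behind the grasp point.
Start: joints at [-1.262, 0.426, 0.074, 1.606, -0.034, 1.111, -0.067], TCP at [298.331, 605.453, 205.467] pointing down, gripper open.
Joint ranges: [-2.85, 2.85], [-0.5, 2.14], [-1.23, 1.37], [0.21, 2.46], [-1.02, 4.16], [0.16, 2.05], [-2.73, 2.73]. Speed limits (rad/s): [1.89, 1.89, 2.39, 2.39, 3.01, 3.01, 3.01].

## Interface

Orientations are given as a unit quaternion [w, x, y, z].
In Python, from cell import * gives the robot as it stands.
- The arm moves only by the shell command python3 -m pendant FILE [FORCE], which reads ROWS from the file FILE. ROWS is one flat JSON list of numbers that holds 1 to 12 rows one after another, with no inner brackets; each row has 7 numbers: a rotation vector rx, ry, rz in shares of pi rad (1.0 is pi rad), then dx, dy, dz in parts of the range, where 1.0 means 60 cm, then the opening from 0.0 (shut) to 1.0 (fully open); each row shifts and turns the commanded pose from where the row before left it, along the tool's axes as they then stand; what a row does not reach is not made up. A row lasts 1/12 s, in which the tool goes at most 41.7 mm and 0.125 rad, less where a joint would pass 70% of its speed; a pose out of reach is approached as far as the arm can. The fingers move at their own pace and stop on an object; FORCE is the grip in N (left out, the last holds). Time passes only in rows, so rows that do not move let the fingers close. It prints the time, the measured TCP pose, the force, the opening and the grip force at its end. A shift or turn number past 1, either way, is cut back to 1. Input that does not fit is refused with a message, and nothing moves.
- observe(): the state, without advancing time (a new reading comes with each control period).
- snapshot(name): name is "scene" or "top"; returns the picture (420x560x3 uint8, red, green, blue); there is no depth.
- camera_model(name): a dict with "fov_y" (degrees; the focal length in pixels is half the picture's height over the tangent of half this angle, whatever the lens; pixels are square), "cx", "cy" (the principal point, pixels), "distortion" ([k1, k2, p1, p2, k3] as OpenCV has them; the pictures are not rectified), "R" (3x3) and "t" (3): a world point X has camera coordinates R X + t. Camera axes: x right, y down, z forward; pixel columns grow to the right and rows downward; lengths in mm; the calibration is good to about 2 mm. A picture is of the moment at which its call begins. camera_model takes no time and is no camera call.
- sign_off(): hands the job in; it is judged then, once.
The state is a dict: "time": time; "joint_positions": joint angles; "dq": joint speeds; "joint_torque": joint torques, N m; "tcp_pos": TCP position; "ee_rot": TCP orientation; "contact_force": force on the tool from outside, world axes, zero at the start; "torque": the same for the moment, N m; "opening": opening from 0.0 (shut) to 1.0 (fully open); "finger_force": force on a finger pad.
Only numpy, scipy, OpenCV 4.12 (cv2) and the standard library are available. Lean on these libraries where they do the work, as an engineer would, in place of code of your own. Each camera call takes 0.05 s, during which the arm holds its last target. There are 200 camera calls.

## Task

Take the red-gripped snap gauge out of its wooden stand and work it, jaws down, into the packed row of the spring rack, directly beside the blue-topped gauge on the side towards the rack's fixed end wall. Ease its neighbours apart without forcing them, toppling them or lifting them out, press it gently but firmly home onto the hidden rest underneath, and let go so that it stands there upright with the whole row; leave the bearing, the cap and the shim rings alone.

Things in the scene. Friction and masses are not known exactly. Their poses are not given: they have to be found in the camera images.
- snap_gauge: Steel snap gauge to insert: flat C, two jaws down, red grip block on top; 56 (x) wide, 12 (y) thick, 130 tall, about 0.25 kg. Origin: centre of its underside (jaw tips), z up. Jaws 18 wide at x = +-19, 42 long; their lowest 20 mm taper in thickness from 12 to 4 at the tip, equally on both faces. Starts upright in the stand, 7 mm above the table.
- grip (a point): Point on the snap gauge's axis 121 mm above its jaw tips, in the red grip (50 x 12, 104 to 130 mm above the tips): pinch here across the 12 mm (y), from above. Seated, the grip stands well above the row.
- stand: Fixed wooden block 90 (x) x 60 (y) x 53 high with an open slot 62 (x) x 14.4 (y), 46 deep, in which the snap gauge stands. Origin: centre of underside. Pull the gauge straight up.
- rack: Fixed grey rack, 116 (x) x 140 (y), origin at table level, z up. The row runs along its y. Fixed end wall: inner face at y = -54, 80 high. From +y a brass plate (94 x 8, top at z = 91) presses the row against the end wall with a spring, 7 to 8 N, and yields up to 24 mm; behind it a housing 72 high, y = 46 to 76. Side walls 50 high. Oiled steel. Row gauges stand on ledges at z = 34, |x| = 33 to 49.
- rest_zone (a point): Rack's axis at table level, y = -15 in the rack. Above it lies the rest bar, 60 (x) x 50 (y), part of the rack, rigid, under the row between the ledges: only the snap gauge stands on it. Its top is 6 to 18 mm above the table, different each time, hidden and not measured: feel for it. 5 to 10 N is plenty, over 25 N too much. Squeezed by its neighbours, the gauge does not drop onto it by itself.
- gauge_blue: Row gauge with a blue top, loose, anywhere in the row but at the end wall. Like all row gauges 92 (x) x 14 (y) x 60, 0.16 kg, on the ledges; origin: centre of underside, 34 above the table, top at 94. The top 12 mm taper from 14 to 4 thick on both faces, so touching gauges leave a V-groove 10 wide, 12 deep between their tops. Axes as the rack's; the wanted seam is at its y = -7.
- gauge_end: Row gauge with dark steel top, same size as gauge_blue, always the one at the fixed end wall. Pushed at the top, row gauges lean away (up to about 0.25 rad) and slide upright again when the push comes lower. Keep the push between them and the snap gauge under 30 N: shift it sideways a little when it jams.
- gauge_b: Row gauge with dark steel top, same size, loose in the row.
- gauge_c: Row gauge with dark steel top, same size, loose in the row.
- bearing: Bystander: dull roller bearing lying flat, 100 across, 34 high, origin at centre of underside.
- cap: Bystander: blue plastic bearing cap, 68 across, 30 high, origin at centre of underside.
- shim1: Bystander: brass shim ring, 56 across, 5 high, origin at centre of underside.
- shim2: Bystander: brass shim ring, 44 across, 5 high, origin at centre of underside.

How it is judged:
By the outcome, as a careful person would: the job done as asked, in the order asked, and still so for the second after the job is handed in, with the robot touching nothing.
It also fails if it takes over 72 s, if anything falls off the work surface, if the arm or the gripper's body presses on something with over 40 N, if the wrist force passes 120 N, or if a joint passes its speed limit or range.

## Working session

There is one attempt and no reset: what is moved stays moved. The work goes in short steps, Python scripts to look and compute and a shell command to move; the robot and the scene stay as the last step left them, time stands still between calls to the robot, and variables do not carry over. Pictures are saved under pics/ and viewed, at most 10 in all, crops included, and the job is handed in when it is done.

```bash
ls; mkdir -p pics; python3 - <<'E'
from cell import *
import cv2
for n in("scene","top"):
    cv2.imwrite(f"pics/{n}0.png",snapshot(n)[:,:,::-1]); print(n,camera_model(n))
print(observe())
E
```

```text
pics
scene {'fov_y': 45.1050333879362, 'cx': 272.3263687983444, 'cy': 200.99046817425733, 'distortion': array([-0.01609455,  0.        ,  0.        ,  0.        ,  0.        ]), 'R': array([[-0.46524299,  0.88518031, -0.00218544],
       [ 0.64145512,  0.33543977, -0.68993875],
       [-0.60998712, -0.32239103, -0.72386445]]), 't': array([ 222.24637417, -354.11964026, 1417.5619179 ])}
top {'fov_y': 49.167650878136385, 'cx': 279.8275164256999, 'cy': 205.03703139427074, 'distortion': array([-0.0073128,  0.       ,  0.       ,  0.       ,  0.       ]), 'R': array([[ 0.02175425, -0.99960909,  0.01756206],
       [-0.98129711, -0.02470976, -0.1909068 ],
       [ 0.19126613, -0.01308057, -0.98145105]]), 't': array([ 45.4756969 , 651.54629281, 779.96339255])}
{'time': 0.1, 'joint_positions': array([-1.26250566,  0.4266641 ,  0.07386908,  1.60652013, -0.0340961 ,
        1.11078446, -0.06709855]), 'dq': array([ 0.00075551,  0.00012926,  0.00054798, -0.00204094,  0.00020289,
        0.00020799,  0.00020311]), 'joint_torque': array([ 9.40120633e-03, -9.37471604e+01,  3.67816910e+00, -4.55036366e+01,
       -4.84313280e-02,  1.67996914e-02,  4.67554537e-05]), 'tcp_pos': array([298.1945633 , 605.13932058, 204.85978508]), 'ee_rot': array([-8.34886978e-05,  2.26922413e-01,  9.73912679e-01, -5.51886447e-04]), 'contact_force': array([ 8.08598900e-04,  1.14935280e+00, -5.63199279e-01]), 'torque': array([ 0.00922662, -0.03253708, -0.07615454]), 'finger_force': 0.0, 'opening': 0.9992961044626819}
```

View pics/scene0.png

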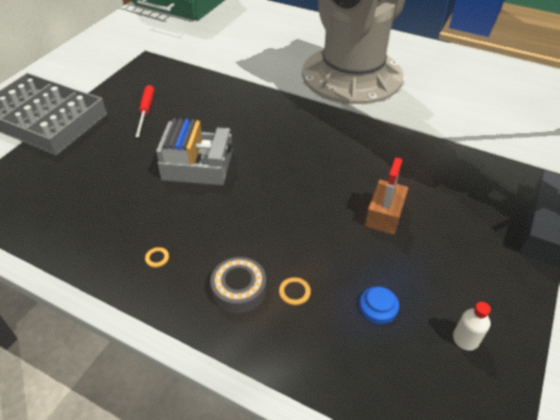

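View pics/top0.png

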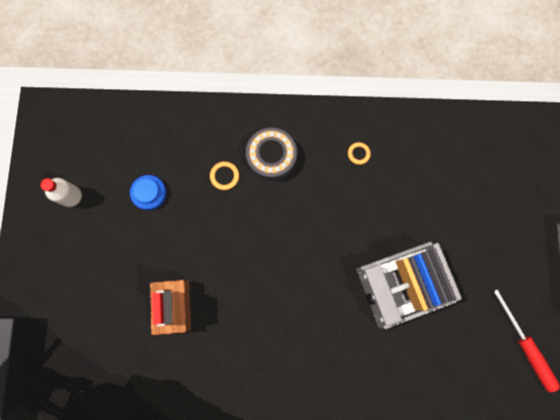

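The scene view shows the red grip at (397,165) and the rack at about (197,152). In the top view, the grip is at (157,307) and the rack at about (410,285), with the end wall on the right. I'll enlarge the rack in both views and write ray helpers.

```bash
cat >h.py <<'E'
from cell import *
import cv2, numpy as np
from scipy.spatial.transform import Rotation as Ro
def ray(n,uv):
    m=camera_model(n); f=210/np.tan(np.radians(m["fov_y"]/2))
    K=np.array([[f,0,m["cx"]],[0,f,m["cy"]],[0,0,1.]])
    p=cv2.undistortPoints(np.array([[uv]],float),K,np.array(m["distortion"]))[0,0]
    R,t=m["R"],m["t"]; d=R.T@np.r_[p,1]; return -R.T@t,d/np.linalg.norm(d)
def plane(n,uv,z):
    o,d=ray(n,uv); return o+d*(z-o[2])/d[2]
def tri(a,b):
    (o1,d1),(o2,d2)=ray("scene",a),ray("top",b)
    s=np.linalg.lstsq(np.c_[d1,-d2],o2-o1,rcond=None)[0]
    p,q=o1+s[0]*d1,o2+s[1]*d2; return (p+q)/2,np.linalg.norm(p-q)
def proj(n,X):
    m=camera_model(n); f=210/np.tan(np.radians(m["fov_y"]/2))
    c=m["R"]@X+m["t"]; return f*c[:2]/c[2]+[m["cx"],m["cy"]]
E
python3 - <<'E'
from h import *
a=cv2.imread("pics/scene0.png")[100:200,130:260]; b=cv2.imread("pics/top0.png")[230:340,340:480]
r=lambda i,s:cv2.resize(i,None,fx=s,fy=s,interpolation=cv2.INTER_CUBIC)
A=r(a,4);B=r(b,4)
B=cv2.resize(r(b,5),(700,550)); cv2.imwrite("pics/c1.png",r(a,6)); cv2.imwrite("pics/c2.png",B)
for n in("scene","top"):
    im=cv2.imread(f"pics/{n}0.png"); h=cv2.cvtColor(im,cv2.COLOR_BGR2HSV)
    H,S,V=cv2.split(h)
    red=(((H<6)|(H>174))&(S>150)&(V>90)).astype(np.uint8)
    blue=((H>105)&(H<130)&(S>130)&(V>60)).astype(np.uint8)
    for nm,m in(("red",red),("blue",blue)):
        for c in cv2.findContours(m,0,1)[0]:
            if cv2.contourArea(c)>30: print(n,nm,cv2.contourArea(c),cv2.minAreaRect(c))
E
```

```text
scene red 177.0 ((482.5, 308.5), (15.0, 15.0), 90.0)
scene red 189.0 ((394.4500427246094, 170.15000915527344), (9.17060375213623, 27.195587158203125), 18.43494987487793)
scene red 249.0 ((146.38235473632812, 98.97058868408203), (10.914102554321289, 29.346811294555664), 14.03624439239502)
scene blue 1184.0 ((379.0, 304.5), (40.305084228515625, 37.47665786743164), 45.0)
scene blue 154.5 ((182.3800811767578, 133.63575744628906), (6.3903913497924805, 30.67387580871582), 19.653823852539062)
scene blue 1518.0 ((454.0, 17.0), (34.0, 96.0), 90.0)
top red 841.0 ((539.3329467773438, 364.21600341796875), (63.07330322265625, 15.46411418914795), 59.534454345703125)
top red 294.5 ((157.2354278564453, 308.2665710449219), (31.126768112182617, 11.290470123291016), 86.42366790771484)
top red 141.5 ((47.5, 184.0), (12.0, 15.0), 90.0)
top blue 388.0 ((427.1990661621094, 279.52850341796875), (54.22724914550781, 8.367151260375977), 67.89054870605469)
top blue 1007.0 ((147.5, 191.5), (37.0, 35.0), 0.0)
```

View pics/c1.png

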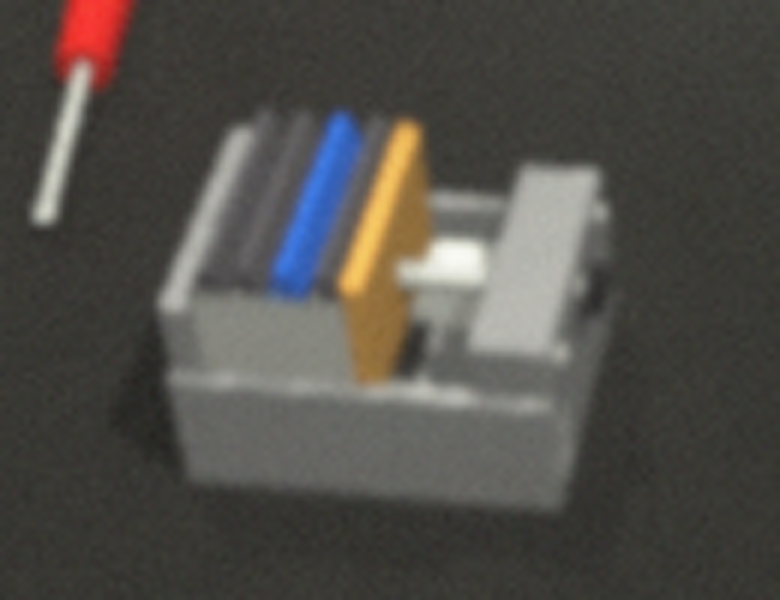

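View pics/c2.png

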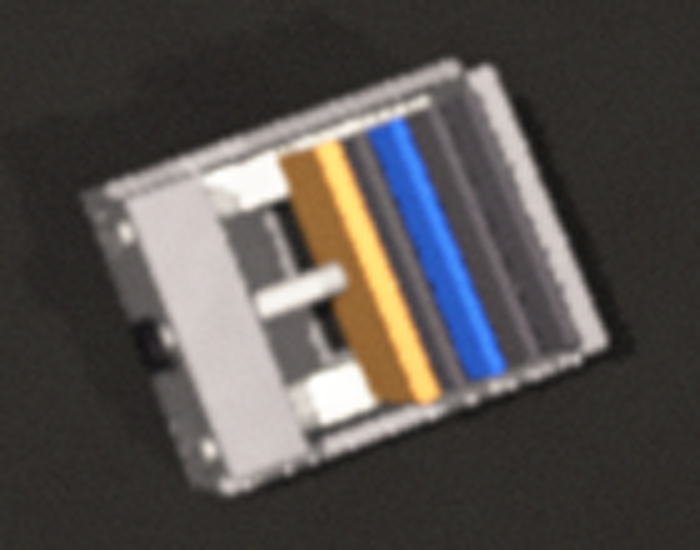

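Row from the end wall is: end gauge, dark, blue, dark, brass plate. I'm now triangulating corners of the rack, blue top and red grip.

```bash
python3 - <<'E'
from h import *
np.set_printoptions(precision=1,suppress=True)
S=lambda x,y:(130+(x+.5)/6-.5,100+(y+.5)/6-.5); T=lambda x,y:(340+(x+.5)/5-.5,230+(y+.5)/5-.5)
P={"plate_far":(S(350,290),T(425-94,141)),"plate_near":(S(408,122),T(425,400)),
"h1":(S(470,348),T(125,203)),"h2":None}
pairs={"plate +x":(S(350,290),T(331,141)),"plate -x":(S(408,122),T(425,400)),
"hou +x -y":(S(470,348),T(205,178)),"hou +x +y":(S(555,352),T(125,203)),"hou -x -y":(S(525,165),T(310,455)),"hou -x +y":(S(602,168),T(230,495)),
"wall +x outer":(S(165,305),T(493,65)),"wall -x outer":(S(243,122),T(608,340))}
for k,(a,b) in pairs.items():
    p,e=tri(a,b); print(k,p,"err %.1f"%e)
print("blue axes")
z=94
print("top view: plate z91",plane("top",T(331,141),91),plane("top",T(425,400),91))
print("wall outer z80",plane("top",T(493,65),80),plane("top",T(608,340),80)," inner",plane("top",T(465,72),80),plane("top",T(582,350),80))
print("hou z72",[plane("top",T(*q),72) for q in((205,178),(310,455),(125,203),(230,495))])
# colour masks: edges/centre lines
for n in("scene","top"):
    im=cv2.imread(f"pics/{n}0.png"); H,Sa,V=cv2.split(cv2.cvtColor(im,cv2.COLOR_BGR2HSV))
    blue=((H>105)&(H<130)&(Sa>110)&(V>50)).astype(np.uint8)
    red=(((H<6)|(H>174))&(Sa>130)&(V>60)).astype(np.uint8)
    for nm,m,zz in(("blue",blue,94),("red",red,137)):
        for c in cv2.findContours(m,0,1)[0]:
            x,y=cv2.minAreaRect(c)[0]
            roi=(160<x<210 and 110<y<160 or 385<x<405 and 150<y<190) if n=="scene" else (400<x<460 and 240<y<320 or 140<x<175 and 280<y<340)
            if roi and cv2.contourArea(c)>50:
                b=cv2.boxPoints(cv2.minAreaRect(c)); print(n,nm,b.tolist()); print([plane(n,q,zz)[:2] for q in b])
im=cv2.imread("pics/top0.png")[270:345,140:200]; im2=cv2.imread("pics/scene0.png")[150:240,360:420]
r=lambda i:cv2.resize(i,(400,600),interpolation=2)
cv2.imwrite("pics/c3.png",np.hstack([cv2.resize(im,(400,500),interpolation=2),cv2.resize(im2,(400,600),interpolation=2)[:500]]))
E
```

```text
plate +x [ 556.5 -160.3   88.6] err 1.5
plate -x [ 469.6 -190.8   92. ] err 2.4
hou +x -y [ 544.  -120.7   67.9] err 1.6
hou +x +y [534.3 -91.3  70.5] err 1.9
hou -x -y [ 449.1 -155.8   70.7] err 0.3
hou -x +y [ 435.5 -128.9   69.3] err 2.7
wall +x outer [ 585.4 -221.4   79.7] err 2.4
wall -x outer [ 490.  -255.6   83.9] err 2.8
blue axes
top view: plate z91 [ 556.6 -160.4   91. ] [ 469.1 -190.    91. ]
wall outer z80 [ 585.9 -222.4   80. ] [ 490.6 -258.6   80. ]  inner [ 583.1 -212.3   80. ] [ 486.9 -249.3   80. ]
hou z72 [array([ 544.1, -120.5,   72. ]), array([ 449.1, -155.3,   72. ]), array([534.6, -91.8,  72. ]), array([ 435.1, -127. ,   72. ])]
scene blue [[173.8082275390625, 147.17808532714844], [184.82192993164062, 117.80821228027344], [191.28768920898438, 120.23286437988281], [180.27398681640625, 149.6027374267578]]
[array([ 573. , -182.9]), array([ 478.6, -220.1]), array([ 479.3, -202.3]), array([ 573.2, -166.4])]
scene red [[386.0943298339844, 182.1697998046875], [393.7169494628906, 155.49057006835938], [403.0943298339844, 158.1697998046875], [395.4717102050781, 184.84902954101562]]
[array([513. , 253.9]), array([435.6, 242.8]), array([434.8, 261.2]), array([511.8, 271.3])]
top blue [[412.780517578125, 255.90794372558594], [420.7628173828125, 252.64244079589844], [441.5185546875, 303.37872314453125], [433.5362548828125, 306.64422607421875]]
[array([ 559.9, -171.8]), array([ 565.9, -186. ]), array([ 480.1, -218.5]), array([ 474.4, -204.5])]
top red [[150.5797882080078, 292.2762756347656], [162.03504943847656, 291.5603332519531], [164.03114318847656, 323.4980773925781], [152.5758819580078, 324.2140197753906]]
[array([488.1, 265.8]), array([489.6, 247.6]), array([440., 241.]), array([438.5, 259. ])]
```

View pics/c3.png

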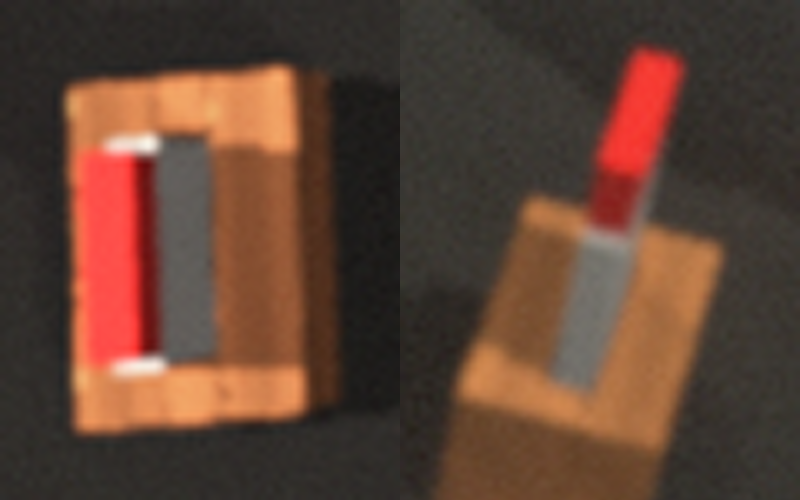

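The red grip's top face is sharp in both views: its centre is at top (157,308) and scene (396.4,166.4). The grip leans away from nothing and stands in the stand slot. Next I'll fit edges for exact poses.

```bash
python3 - <<'E'
from h import *
np.set_printoptions(precision=2,suppress=True)
s=400/60
T=lambda x,y:(140+x/s-.5,270+y/s-.5); S=lambda x,y:(360+(x-400)/s-.5,150+y/s-.5)
tc=[(82,152),(135,152),(143,360),(92,362)]; sc=[(600,160),(648,172),(683,58),(640,48)]
P=[]
for name,a,b in(("+x+y",(648,172),(82,152)),("+x-y",(600,160),(135,152)),("-x-y",(640,48),(143,360)),("-x+y",(683,58),(92,362))):
    p,e=tri(S(*a),T(*b)); P.append(p); print(name,p,e)
c=np.mean(P,0); print("grip top centre",c)
print("yaw",np.degrees(np.arctan2(*( (P[0]+P[1]-P[2]-P[3])[[1,0]]))))
q=[plane("top",T(*t),137)[:2] for t in tc]; d=q[0]+q[1]-q[2]-q[3]; print("top z137 centre",np.mean(q,0),"yaw",np.degrees(np.arctan2(d[1],d[0])))
q=[plane("scene",S(*t),137)[:2] for t in sc]; d=q[0]+q[1]-q[2]-q[3]; print("scene z137",np.mean(q,0),np.degrees(np.arctan2(d[1],d[0])))
# stand top corners in top view z=53
q=[plane("top",T(*t),53)[:2] for t in((68,82),(293,68),(303,413),(77,432))]; print("stand c",np.mean(q,0),q)
print("cams",[-camera_model(n)["R"].T@camera_model(n)["t"] for n in("scene","top")])
# rack: per-row edge samples of blue and brass masks in both views -> line fits
for n,(x0,x1,y0,y1) in(("top",(395,450,245,315)),("scene",(165,210,112,160))):
    im=cv2.imread(f"pics/{n}0.png"); H,Sa,V=cv2.split(cv2.cvtColor(im,cv2.COLOR_BGR2HSV))
    for nm,m,z in(("blue",(H>100)&(H<130)&(Sa>110)&(V>45),94),("brass",(H>10)&(H<25)&(Sa>100)&(V>(170)),91)):
        L=[];R=[]
        for y in range(y0,y1):
            xs=np.where(m[y,x0:x1])[0]
            if len(xs)>=4: L.append((x0+xs[0]-.5,y)); R.append((x0+xs[-1]+.5,y))
        for k,A in(("left",L[3:-3]),("right",R[3:-3])):
            w=np.array([plane(n,a,z)[:2] for a in A]); vx,vy,cx,cy=cv2.fitLine(w.astype(np.float32),cv2.DIST_HUBER,0,.01,.01).ravel()
            print(n,nm,k,len(A),"yaw %.2f"%np.degrees(np.arctan(vy/vx)),"pt",cx,cy,"y at x=520: %.1f"%(cy+(520-cx)*vy/vx))
def rt(x,y): return (340+(x+.5)/5-.5,230+(y+.5)/5-.5)
for a,b,z in(((110,190),(455,63),50),((230,490),(600,348),50),((493,65),(608,340),80)):
    p,q=plane("top",rt(*a),z),plane("top",rt(*b),z); d=p-q; print("edge",p,q,np.degrees(np.arctan2(d[1],d[0])))
E
```

```text
+x+y [487.75 264.62 137.66] 1.8714362972946204
+x-y [488.22 251.57 137.  ] 0.7932851102408669
-x-y [439.64 246.42 138.39] 1.8384327763650714
-x+y [438.85 258.59 138.89] 2.4019730878090164
grip top centre [463.61 255.3  137.98]
yaw 6.5409462303021675
top z137 centre [463.87 254.71] yaw 6.626605795303635
scene z137 [461.93 255.85] 6.22315259134436
stand c [463.78 256.14] [array([506.32, 290.46]), array([511.4 , 230.46]), array([421.74, 222.35]), array([415.64, 281.31])]
cams [array([1195.24,  379.07,  782.29]), array([489.19,  71.76, 889.08])]
top blue left 45 yaw 20.84 pt 520.7511 -186.82323 y at x=520: -187.1
top blue right 45 yaw 20.81 pt 521.0505 -202.98994 y at x=520: -203.4
top brass left 45 yaw 20.99 pt 511.95615 -168.9782 y at x=520: -165.9
top brass right 45 yaw 20.55 pt 519.2267 -177.58586 y at x=520: -177.3
scene blue left 24 yaw 20.91 pt 530.208 -199.64513 y at x=520: -203.5
scene blue right 24 yaw 21.88 pt 522.7118 -186.21956 y at x=520: -187.3
scene brass left 21 yaw 21.35 pt 520.3038 -177.58043 y at x=520: -177.7
scene brass right 21 yaw 21.69 pt 506.51343 -171.71005 y at x=520: -166.3
edge [540.44 -90.81  50.  ] [ 589.85 -219.2    50.  ] 111.04814585399893
edge [ 435.37 -132.4    50.  ] [ 487.71 -267.76   50.  ] 111.14146636359509
edge [ 585.86 -222.4    80.  ] [ 490.55 -258.58   80.  ] 20.786403414603864
```

The rack and grip estimates agree: rack yaw is 20.95°, the grip is at (463.7, 255) with yaw 6.5° and top z about 137.5, and the seam is near (524.4, -205.8). I'm moving above the gauge.

Units first: shifts go in shares of 60 cm and turns go in shares of pi rad. So -27.56 mm / 600 = -0.0459, -21.9 mm / 600 = -0.0365.

```bash
echo '[0,0,0,-0.0459,-0.0365,0,1,0,0,0,-0.0459,-0.0365,0,1,0,0,0,-0.0459,-0.0365,0,1,0,0,0,-0.0459,-0.0365,0,1,0,0,0,-0.0459,-0.0365,0,1,0,0,0,-0.0459,-0.0365,0,1,0,0,0,-0.0459,-0.0365,0,1,0,0,0,-0.0459,-0.0365,0,1,0,0,0,-0.0459,-0.0365,0,1,0,0,0,-0.0459,-0.0365,0,1,0,0,0,-0.0459,-0.0365,0,0.6]' > path.dat && python3 -m pendant path.dat 30
echo '[0,0,-0.0363,0,0,0,0.6,0,0,-0.0363,0,0,0,0.6,0,0,-0.0363,0,0,0,0.6,0,0,-0.0363,0,0,0,0.6,0,0,-0.0366,0,0,0,0.5,0,0,0,0,0,0,0.5,0,0,0,0,0,0,0.5]' > path.dat && python3 -m pendant path.dat
cat >> h.py <<'E'
def off(x,y,z,yaw):
    "tool-axis shift to a world TCP point; then rotation about tool z to put tool y at yaw+90 deg"
    s=observe(); q=s["ee_rot"]; R=Ro.from_quat(np.r_[q[1:],q[0]]).as_matrix()
    d=R.T@(np.array([x,y,z])-s["tcp_pos"]); a=np.degrees(np.arctan2(R[1,1],R[0,1]))
    print("t %.2f"%s["time"],"tcp",s["tcp_pos"].round(1),"tool d",d.round(2),"tool-y ang %.2f"%a,"rz needed %.4f"%-np.radians(yaw+90-a),"tilt",R[:,2].round(4),"F",s["contact_force"].round(1),"open",s["opening"])
E
python3 -c "
from h import *
off(463.7,255,109,6.5)"
```

```text
time: 1.02
tcp_pos: [464.1, 253.6, 205.4]
ee_rot: [-0.0, 0.227, 0.974, -0.0]
contact_force: [0.7, 0.4, 0.5]
opening: 0.958
finger_force: 0.0
time: 1.6
tcp_pos: [463.7, 255.1, 205.3]
ee_rot: [-0.0, -0.055, 0.999, -0.0]
contact_force: [-0.1, -0.7, 0.7]
opening: 0.505
finger_force: 0.0
t 1.60 tcp [463.7 255.1 205.3] tool d [ 1.000e-02 -1.200e-01  9.631e+01] tool-y ang 96.26 rz needed -0.0042 tilt [-4.e-04 -2.e-04 -1.e+00] F [-0.1 -0.7  0.7] open 0.5051803068113264
```

Converted, 24 mm / 600 = 0.04, -0.004 rad / 3.1416 = -0.0013.

```bash
echo '[0,0,-0.0013,0,0,0.04,0.5,0,0,0,0,0,0.04,0.5,0,0,0,0,0,0.04,0.5,0,0,0,0,0,0.04,0.3,0,0,0,0,0,0,0.3,0,0,0,0,0,0,0.3]' > path.dat && python3 -m pendant path.dat 30
echo '[0,0,0,0,0,0,0.1,0,0,0,0,0,0,0.1,0,0,0,0,0,0,0.1,0,0,0,0,0,0,0.1,0,0,0,0,0,0,0.1,0,0,0,0,0,0,0.1]' > path.dat && python3 -m pendant path.dat 45
```

```text
time: 2.1
tcp_pos: [463.3, 254.9, 109.0]
ee_rot: [-0.001, -0.057, 0.998, -0.001]
contact_force: [0.9, -0.2, 0.3]
opening: 0.326
finger_force: 0.0
time: 2.6
tcp_pos: [464.5, 255.8, 110.7]
ee_rot: [0.001, -0.058, 0.998, 0.001]
contact_force: [-0.3, 0.3, 9.2]
opening: 0.125
finger_force: 45.0
```

```bash
python3 - <<'E'
from h import *
off(463.7,255,220,6.5)
print(observe()["finger_force"])
E
```

```text
t 2.60 tcp [464.5 255.8 110.7] tool d [   0.71   -0.6  -109.25] tool-y ang 96.69 rz needed 0.0034 tilt [ 0.0017  0.0013 -1.    ] F [-0.3  0.3  9.2] open 0.1253795711298456
44.99483705498278
```

Converted, -30 mm / 600 = -0.05, -20 mm / 600 = -0.0333.

```bash
echo '[0,0,0,0,0,-0.0167,0.1,0,0,0,0,0,-0.0333,0.1,0,0,0,0,0,-0.05,0.1,0,0,0,0,0,-0.05,0.1,0,0,0,0,0,-0.05,0.1,0,0,0,0,0,0,0.1,0,0,0,0,0,0,0.1]' > path.dat && python3 -m pendant path.dat 45
python3 - <<'E'
from h import *
off(524.4,-205.8,230,20.95)
E
```

```text
time: 3.18
tcp_pos: [464.4, 255.7, 231.5]
ee_rot: [0.001, -0.058, 0.998, 0.001]
contact_force: [-0.6, -0.5, -3.1]
opening: 0.123
finger_force: 45.0
t 3.18 tcp [464.4 255.7 231.5] tool d [  -5.8  -465.38    0.59] tool-y ang 96.70 rz needed -0.2487 tilt [ 0.0026  0.0022 -1.    ] F [-0.6 -0.5 -3.1] open 0.12264707516325173
```

Converted, -42 mm / 600 = -0.07, -40 mm / 600 = -0.0667.

```bash
echo '[0,0,0,-0.0008,-0.0417,0,0.1,0,0,0,-0.0008,-0.0633,0,0.1,0,0,0,-0.0008,-0.0667,0,0.1,0,0,0,-0.0008,-0.0667,0,0.1,0,0,0,-0.0008,-0.0667,0,0.1,0,0,0,-0.0008,-0.0667,0,0.1,0,0,0,-0.0008,-0.0667,0,0.1,0,0,0,-0.0008,-0.0667,0,0.1,0,0,0,-0.0008,-0.0667,0,0.1,0,0,0,-0.0008,-0.0667,0,0.1,0,0,0,-0.0007,-0.0667,0,0.1,0,0,0,-0.0007,-0.07,0,0.1]' > path.dat && python3 -m pendant path.dat 45
echo '[0,0,-0.0255,0,0,0,0.1,0,0,-0.0286,0,0,0,0.1,0,0,-0.0251,0,0,0,0.1,0,0,0,0,0,0,0.1,0,0,0,0,0,0,0.1,0,0,0,0,0,0,0.1]' > path.dat && python3 -m pendant path.dat
python3 - <<'E'
from h import *
off(524.4,-205.8,215,20.95)
for n in("scene","top"): cv2.imwrite(f"pics/{n}1.png",snapshot(n)[:,:,::-1])
a=cv2.imread("pics/scene1.png")[60:180,130:240]; b=cv2.imread("pics/top1.png")[230:330,360:470]
cv2.imwrite("pics/c4.png",np.hstack([cv2.resize(i,(400,436),interpolation=2) for i in(a,b)]))
E
```

```text
time: 4.18
tcp_pos: [523.0, -206.9, 228.5]
ee_rot: [-0.001, -0.059, 0.998, 0.0]
contact_force: [1.6, 0.0, -2.6]
opening: 0.127
finger_force: 45.0
time: 4.68
tcp_pos: [523.5, -205.2, 229.0]
ee_rot: [-0.0, -0.181, 0.984, 0.0]
contact_force: [-0.1, -0.7, -1.9]
opening: 0.126
finger_force: 45.0
t 4.68 tcp [ 523.5 -205.2  229. ] tool d [-0.67 -0.85 13.96] tool-y ang 110.80 rz needed -0.0026 tilt [-1.e-03  2.e-04 -1.e+00] F [-0.1 -0.7 -1.9] open 0.1263750075915993
```

View pics/c4.png

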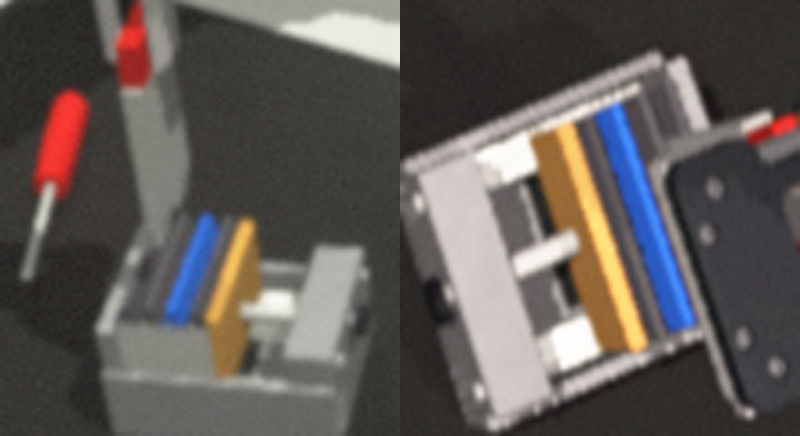

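The gauge hangs upright over the row, with the scene-view tip just behind the dark tops at about (172,126). I'm lowering it to just above the tops and looking again.

Converted, 10 mm / 600 = 0.0167, 8 mm / 600 = 0.0133, -0.002 rad / 3.1416 = -0.0006.

```bash
echo '[0,0,-0.0006,-0.0008,-0.0012,0.0167,0.1,0,0,0,0,0,0.0167,0.1,0,0,0,0,0,0.0133,0.1,0,0,0,0,0,0,0.1,0,0,0,0,0,0,0.1]' > path.dat && python3 -m pendant path.dat 45
python3 - <<'E'
from h import *
off(524.4,-205.8,199,20.95)
for n in("scene","top"): cv2.imwrite(f"pics/{n}2.png",snapshot(n)[:,:,::-1])
a=cv2.imread("pics/scene2.png")[75:175,130:240]
cv2.imwrite("pics/c5.png",cv2.resize(a,(660,600),interpolation=2))
U,V=np.array([.9339,.3576]),np.array([-.3576,.9339])
# predicted tip face corners for the gauge at the measured TCP (rack axes), in crop pixels
p=observe()["tcp_pos"]
for x in(10,28):
  for y in(-2,2):
    X=np.r_[p[:2]+U*x+V*y,p[2]-102]; print(x,y,((proj("scene",X)-[130,75]+.5)*6).round())
E
```

```text
time: 5.2
tcp_pos: [524.1, -205.8, 200.7]
ee_rot: [-0.001, -0.183, 0.983, 0.0]
contact_force: [1.1, 0.8, -2.9]
opening: 0.125
finger_force: 45.0
t 5.20 tcp [ 524.1 -205.8  200.7] tool d [-0.26 -0.12  1.66] tool-y ang 111.06 rz needed 0.0020 tilt [-1.6e-03  1.0e-04 -1.0e+00] F [ 1.1  0.8 -2.9] open 0.1250291908753738
10 -2 [277. 344.]
10 2 [287. 345.]
28 -2 [264. 376.]
28 2 [275. 377.]
```

View pics/c5.png

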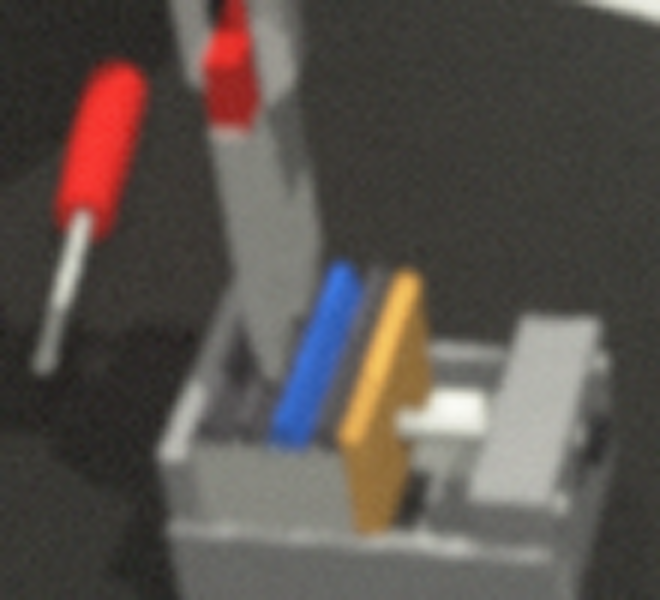

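The tip sits at (270,377) in the crop as predicted, over the seam on the end-wall side of the blue ridge. I'm easing down.

Converted, 3 mm / 600 = 0.005, 2 mm / 600 = 0.0033.

```bash
cat >> h.py <<'E'
def st():
    s=observe();U,V=np.array([.9339,.3576]),np.array([-.3576,.9339]);p=s["tcp_pos"];f=s["contact_force"]
    q=s["ee_rot"]; R=Ro.from_quat(np.r_[q[1:],q[0]]).as_matrix()
    print("t %.2f rack x %.1f y %.1f tip z %.1f | Fx %.1f Fy %.1f Fz %.1f | T %s open %.3f zaxis rx %.4f ry %.4f"%(s["time"],p[:2]@U-416.2,p[:2]@V+353.6,p[2]-102,f[:2]@U,f[:2]@V,f[2],s["torque"].round(2),s["opening"],R[:2,2]@U,R[:2,2]@V))
E
echo '[0,0,0,0,0,0.005,0.1,0,0,0,0,0,0.005,0.1,0,0,0,0,0,0.0033,0.1,0,0,0,0,0,0,0.1]' > path.dat && python3 -m pendant path.dat 45 >/dev/null; python3 -c "from h import *;st()"
echo '[0,0,0,0,0,0.0025,0.1,0,0,0,0,0,0.0025,0.1,0,0,0,0,0,0,0.1]' > path.dat && python3 -m pendant path.dat >/dev/null; python3 -c "from h import *;st()"
echo '[0,0,0,0,0,0.0017,0.1,0,0,0,0,0,0.0017,0.1,0,0,0,0,0,0,0.1]' > path.dat && python3 -m pendant path.dat >/dev/null; python3 -c "from h import *;st()"
```

```text
t 5.63 rack x -0.1 y -26.1 tip z 91.0 | Fx 0.2 Fy 0.5 Fz -2.8 | T [ 0.06  0.04 -0.01] open 0.124 zaxis rx -0.0005 ry 0.0003
t 5.88 rack x 0.1 y -26.2 tip z 88.4 | Fx 0.7 Fy 0.1 Fz -2.6 | T [0.33 0.03 0.04] open 0.126 zaxis rx -0.0000 ry 0.0001
t 6.13 rack x 0.6 y -26.5 tip z 87.5 | Fx -2.0 Fy 3.5 Fz 13.4 | T [ 0.99  1.12 -0.01] open 0.124 zaxis rx 0.0013 ry -0.0002
```

Converted, 0.5 mm / 600 = 0.0008.

```bash

echo '[0,0,0,0,0.0008,0,0.1,0,0,0,0,0.0008,0,0.1,0,0,0,0,0,0,0.1]' > path.dat && python3 -m pendant path.dat >/dev/null; python3 -c "from h import *;st()"
echo '[0,0,0,0,0.0005,0.0012,0.1,0,0,0,0,0,0,0.1]' > path.dat && python3 -m pendant path.dat >/dev/null; python3 -c "from h import *;st()"
```

```text
t 6.38 rack x 0.5 y -25.9 tip z 87.5 | Fx -0.8 Fy 0.5 Fz 10.9 | T [0.1  0.62 0.03] open 0.128 zaxis rx 0.0015 ry -0.0011
t 6.55 rack x 0.7 y -25.7 tip z 87.1 | Fx -2.7 Fy 1.3 Fz 14.8 | T [ 0.1   0.81 -0.03] open 0.119 zaxis rx 0.0019 ry -0.0012
```

Converted, 0.5 mm / 600 = 0.0008.

```bash

echo '[0,0,0,0,0.0008,0,0.1,0,0,0,0,0.0008,0,0.1,0,0,0,0,0,0,0.1]' > path.dat && python3 -m pendant path.dat >/dev/null; python3 -c "from h import *;st()"
echo '[0,0,0,0,0.0007,0.0005,0.1,0,0,0,0,0.0007,0.0005,0.1,0,0,0,0,0,0,0.1]' > path.dat && python3 -m pendant path.dat >/dev/null; python3 -c "from h import *;st()"
```

```text
t 6.80 rack x 0.6 y -25.3 tip z 87.2 | Fx -1.9 Fy -0.9 Fz 11.7 | T [-0.72  0.42  0.04] open 0.123 zaxis rx 0.0021 ry -0.0021
t 7.05 rack x 0.7 y -24.8 tip z 86.7 | Fx -3.3 Fy -3.2 Fz 13.0 | T [-1.17  0.26  0.02] open 0.122 zaxis rx 0.0024 ry -0.0027
```

Converted, 0.5 mm / 600 = 0.0008.

```bash

echo '[0,0,0,0,0.0008,0,0.1,0,0,0,0,0.0008,0,0.1,0,0,0,0,0,0,0.1]' > path.dat && python3 -m pendant path.dat >/dev/null; python3 -c "from h import *;st()"
echo '[0,0,0,0,0.0002,0.001,0.1,0,0,0,0,0.0002,0.001,0.1,0,0,0,0,0,0,0.1]' > path.dat && python3 -m pendant path.dat >/dev/null; python3 -c "from h import *;st()"
```

```text
t 7.30 rack x 0.7 y -24.2 tip z 86.8 | Fx -2.8 Fy -6.6 Fz 10.9 | T [-1.92 -0.16  0.02] open 0.123 zaxis rx 0.0027 ry -0.0035
t 7.55 rack x 0.9 y -24.0 tip z 85.6 | Fx -0.9 Fy -4.8 Fz 12.2 | T [-1.54 -0.17 -0.02] open 0.124 zaxis rx 0.0028 ry -0.0033
```

Converted, 0.7 mm / 600 = 0.0012, 0.3 mm / 600 = 0.0005.

```bash

echo '[0,0,0,0,0.0005,0.0012,0.1,0,0,0,0,0.0003,0.0012,0.1,0,0,0,0,0,0,0.1]' > path.dat && python3 -m pendant path.dat >/dev/null; python3 -c "from h import *;st()"
echo '[0,0,0,0,0.0005,0.0012,0.1,0,0,0,0,0.0003,0.0012,0.1,0,0,0,0,0,0,0.1]' > path.dat && python3 -m pendant path.dat >/dev/null; python3 -c "from h import *;st()"
echo '[0,0,0,0,0.0005,0.0012,0.1,0,0,0,0,0.0003,0.0012,0.1,0,0,0,0,0,0,0.1]' > path.dat && python3 -m pendant path.dat >/dev/null; python3 -c "from h import *;st()"
```

```text
t 7.80 rack x 1.0 y -23.5 tip z 84.3 | Fx -0.5 Fy -4.3 Fz 14.4 | T [-1.53 -0.16  0.05] open 0.125 zaxis rx 0.0031 ry -0.0034
t 8.05 rack x 0.9 y -22.8 tip z 82.5 | Fx -0.1 Fy -4.7 Fz 6.9 | T [-1.58 -0.78  0.07] open 0.123 zaxis rx 0.0027 ry -0.0032
t 8.30 rack x 0.9 y -22.4 tip z 81.0 | Fx 0.6 Fy -5.4 Fz 6.3 | T [-1.82 -0.88 -0.02] open 0.127 zaxis rx 0.0025 ry -0.0033
```

```bash

echo '[0,0,0,0,0.0002,0.0017,0.1,0,0,0,0,0.0002,0.0017,0.1,0,0,0,0,0.0002,0.0017,0.1,0,0,0,0,0,0,0.1]' > path.dat && python3 -m pendant path.dat >/dev/null; python3 -c "from h import *;st()"
echo '[0,0,0,0,0.0003,0.0017,0.1,0,0,0,0,0.0003,0.0017,0.1,0,0,0,0,0.0003,0.0017,0.1,0,0,0,0,0,0,0.1]' > path.dat && python3 -m pendant path.dat >/dev/null; python3 -c "from h import *;st()"
echo '[0,0,0,0,0.0003,0.0017,0.1,0,0,0,0,0.0003,0.0017,0.1,0,0,0,0,0.0003,0.0017,0.1,0,0,0,0,0,0,0.1]' > path.dat && python3 -m pendant path.dat >/dev/null; python3 -c "from h import *;st()"
```

```text
t 8.63 rack x 0.8 y -22.0 tip z 77.9 | Fx 0.9 Fy -5.2 Fz 4.3 | T [-1.62 -0.81  0.06] open 0.125 zaxis rx 0.0024 ry -0.0030
t 8.97 rack x 0.8 y -21.4 tip z 74.9 | Fx 0.5 Fy -6.2 Fz 4.5 | T [-1.59 -0.78  0.01] open 0.128 zaxis rx 0.0024 ry -0.0031
t 9.30 rack x 0.8 y -20.8 tip z 71.9 | Fx 0.3 Fy -5.7 Fz 5.2 | T [-1.67 -0.81 -0.03] open 0.124 zaxis rx 0.0024 ry -0.0032
```

Converted, 1 mm / 600 = 0.0017, 0.1 mm / 600 = 0.0002.

```bash

echo '[0,0,0,0,0.0002,0.0017,0.1,0,0,0,0,0.0002,0.0017,0.1,0,0,0,0,0,0.0017,0.1,0,0,0,0,0,0.0017,0.1,0,0,0,0,0,0,0.1]' > path.dat && python3 -m pendant path.dat >/dev/null; python3 -c "from h import *;st()"
echo '[0,0,0,0,0.0002,0.0017,0.1,0,0,0,0,0.0002,0.0017,0.1,0,0,0,0,0,0.0017,0.1,0,0,0,0,0,0.0017,0.1,0,0,0,0,0,0,0.1]' > path.dat && python3 -m pendant path.dat >/dev/null; python3 -c "from h import *;st()"
echo '[0,0,0,0,0.0002,0.0017,0.1,0,0,0,0,0,0.0017,0.1,0,0,0,0,0,0.0017,0.1,0,0,0,0,0,0.0017,0.1,0,0,0,0,0,0,0.1]' > path.dat && python3 -m pendant path.dat >/dev/null; python3 -c "from h import *;st()"
```

```text
t 9.72 rack x 0.9 y -20.4 tip z 67.9 | Fx 0.5 Fy -4.2 Fz 7.0 | T [-1.21 -0.52  0.03] open 0.126 zaxis rx 0.0024 ry -0.0027
t 10.13 rack x 1.0 y -19.9 tip z 64.0 | Fx 0.2 Fy -2.6 Fz 8.1 | T [-0.64 -0.44  0.02] open 0.126 zaxis rx 0.0025 ry -0.0022
t 10.55 rack x 1.0 y -19.7 tip z 59.8 | Fx 1.8 Fy -2.9 Fz 7.2 | T [-0.65 -0.48 -0.04] open 0.124 zaxis rx 0.0023 ry -0.0021
```

Converted, 1.5 mm / 600 = 0.0025.

```bash

echo '[0,0,0,0,0,0.0025,0.1,0,0,0,0,0,0.0025,0.1,0,0,0,0,0,0.0025,0.1,0,0,0,0,0,0.0025,0.1,0,0,0,0,0,0.0025,0.1,0,0,0,0,0,0.0025,0.1,0,0,0,0,0,0,0.1]' > path.dat && python3 -m pendant path.dat >/dev/null; python3 -c "from h import *;st()"
echo '[0,0,0,0,0,0.0025,0.1,0,0,0,0,0,0.0025,0.1,0,0,0,0,0,0.0025,0.1,0,0,0,0,0,0.0025,0.1,0,0,0,0,0,0.0025,0.1,0,0,0,0,0,0.0025,0.1,0,0,0,0,0,0,0.1]' > path.dat && python3 -m pendant path.dat >/dev/null; python3 -c "from h import *;st()"
```

```text
t 11.13 rack x 0.9 y -19.7 tip z 50.7 | Fx 0.9 Fy -2.3 Fz -2.4 | T [-0.67 -0.56  0.03] open 0.122 zaxis rx 0.0022 ry -0.0020
t 11.72 rack x 0.5 y -19.6 tip z 41.2 | Fx 2.0 Fy -4.8 Fz 1.1 | T [-1.2  -0.96 -0.01] open 0.123 zaxis rx 0.0013 ry -0.0018
```

Converted, 1.5 mm / 600 = 0.0025, -0.3 mm / 600 = -0.0005.

```bash

echo '[0,0,0,0,-0.0005,0.0025,0.1,0,0,0,0,-0.0005,0.0025,0.1,0,0,0,0,0,0.0025,0.1,0,0,0,0,0,0.0025,0.1,0,0,0,0,0,0.0025,0.1,0,0,0,0,0,0.0025,0.1,0,0,0,0,0,0,0.1]' > path.dat && python3 -m pendant path.dat >/dev/null; python3 -c "from h import *;st()"
echo '[0,0,0,0,0,0.0025,0.1,0,0,0,0,0,0.0025,0.1,0,0,0,0,0,0.0025,0.1,0,0,0,0,0,0.0025,0.1,0,0,0,0,0,0.0025,0.1,0,0,0,0,0,0.0025,0.1,0,0,0,0,0,0,0.1]' > path.dat && python3 -m pendant path.dat >/dev/null; python3 -c "from h import *;st()"
```

```text
t 12.30 rack x 0.3 y -19.8 tip z 31.9 | Fx 1.5 Fy -4.4 Fz 0.3 | T [-1.03 -0.85 -0.01] open 0.125 zaxis rx 0.0008 ry -0.0011
t 12.88 rack x 0.2 y -19.7 tip z 22.8 | Fx 1.6 Fy -5.0 Fz -0.6 | T [-1.29 -0.94  0.03] open 0.122 zaxis rx 0.0005 ry -0.0010
```

```bash

echo '[0,0,0,0,-0.0003,0.0017,0.1,0,0,0,0,-0.0002,0.0017,0.1,0,0,0,0,0,0.0017,0.1,0,0,0,0,0,0,0.1]' > path.dat && python3 -m pendant path.dat >/dev/null; python3 -c "from h import *;st()"
for i in 1 ; do echo '[0,0,0,0,0,0.0008,0.1,0,0,0,0,0,0.0008,0.1,0,0,0,0,0,0,0.1]' > path.dat && python3 -m pendant path.dat >/dev/null; python3 -c "from h import *;st()"; done
echo '[0,0,0,0,0,0.0008,0.1,0,0,0,0,0,0.0008,0.1,0,0,0,0,0,0,0.1]' > path.dat && python3 -m pendant path.dat >/dev/null; python3 -c "from h import *;st()"
```

```text
t 13.22 rack x 0.1 y -19.9 tip z 19.8 | Fx 1.8 Fy -5.5 Fz 2.0 | T [-1.08 -0.8   0.06] open 0.124 zaxis rx 0.0004 ry -0.0007
t 13.47 rack x 0.2 y -19.8 tip z 18.9 | Fx 0.6 Fy -6.2 Fz 3.2 | T [-1.3  -0.72  0.02] open 0.120 zaxis rx 0.0004 ry -0.0007
t 13.72 rack x 0.1 y -19.8 tip z 17.9 | Fx 0.4 Fy -6.0 Fz 3.7 | T [-1.32 -0.71  0.01] open 0.128 zaxis rx 0.0004 ry -0.0007
```

Converted, 0.6 mm / 600 = 0.001.

```bash

echo '[0,0,0,0,0,0.001,0.1,0,0,0,0,0,0.001,0.1,0,0,0,0,0,0,0.1]' > path.dat && python3 -m pendant path.dat >/dev/null; python3 -c "from h import *;st()"
echo '[0,0,0,0,0,0.001,0.1,0,0,0,0,0,0.001,0.1,0,0,0,0,0,0,0.1]' > path.dat && python3 -m pendant path.dat >/dev/null; python3 -c "from h import *;st()"
echo '[0,0,0,0,0,0.001,0.1,0,0,0,0,0,0.001,0.1,0,0,0,0,0,0,0.1]' > path.dat && python3 -m pendant path.dat >/dev/null; python3 -c "from h import *;st()"
```

```text
t 13.97 rack x 0.1 y -19.8 tip z 16.6 | Fx 0.3 Fy -5.9 Fz 2.8 | T [-1.36 -0.72  0.01] open 0.126 zaxis rx 0.0003 ry -0.0007
t 14.22 rack x 0.1 y -19.9 tip z 15.5 | Fx 1.3 Fy -5.9 Fz 1.9 | T [-1.31 -0.76 -0.  ] open 0.123 zaxis rx 0.0003 ry -0.0007
t 14.47 rack x 0.1 y -19.8 tip z 14.2 | Fx -0.5 Fy -6.2 Fz 2.7 | T [-1.32 -0.77 -0.01] open 0.127 zaxis rx 0.0003 ry -0.0007
```

Units first: shifts go in shares of 60 cm and turns go in shares of pi rad. So 0.6 mm / 600 = 0.001.

```bash

echo '[0,0,0,0,0,0.001,0.1,0,0,0,0,0,0.001,0.1,0,0,0,0,0,0,0.1]' > path.dat && python3 -m pendant path.dat >/dev/null; python3 -c "from h import *;st()"
echo '[0,0,0,0,0,0.001,0.1,0,0,0,0,0,0.001,0.1,0,0,0,0,0,0,0.1]' > path.dat && python3 -m pendant path.dat >/dev/null; python3 -c "from h import *;st()"
```

```text
t 14.72 rack x 0.1 y -19.9 tip z 13.0 | Fx 1.2 Fy -5.9 Fz 2.1 | T [-1.34 -0.73  0.04] open 0.127 zaxis rx 0.0002 ry -0.0007
t 14.97 rack x 0.1 y -19.9 tip z 11.9 | Fx 0.9 Fy -5.3 Fz 3.1 | T [-1.39 -0.57  0.02] open 0.125 zaxis rx 0.0004 ry -0.0007
```

Converted, 0.5 mm / 600 = 0.0008.

```bash

echo '[0,0,0,0,0,0.0008,0.1,0,0,0,0,0,0.0008,0.1,0,0,0,0,0,0,0.1]' > path.dat && python3 -m pendant path.dat >/dev/null; python3 -c "from h import *;st()"
```

```text
t 15.22 rack x 0.3 y -20.0 tip z 11.8 | Fx -2.7 Fy -1.7 Fz 19.1 | T [-0.86  0.62  0.04] open 0.123 zaxis rx 0.0010 ry -0.0007
```

The rest is felt at tip z of 11.8, with about 17 N on it. I'll ease off slightly, release and retreat upward.

Converted, -0.5 mm / 600 = -0.0008.

```bash

echo '[0,0,0,0,0,-0.0008,0.1,0,0,0,0,0,0,0.1]' > path.dat && python3 -m pendant path.dat 45 >/dev/null; python3 -c "from h import *;st()"
echo '[0,0,0,0,0,0,0.16,0,0,0,0,0,0,0.25,0,0,0,0,0,0,0.4,0,0,0,0,0,0,0.4]' > path.dat && python3 -m pendant path.dat >/dev/null; python3 -c "from h import *;st()"
echo '[0,0,0,0,0,-0.0083,0.4,0,0,0,0,0,-0.025,0.4,0,0,0,0,0,-0.0417,0.4,0,0,0,0,0,-0.0583,0.4,0,0,0,0,0,-0.0583,0.4,0,0,0,0,0.0583,0,0.4,0,0,0,0,0.0667,0,0.4,0,0,0,0,0.0667,0,0.4,0,0,0,0,0.0667,0,0.4,0,0,0,0,0.0667,0,0.4,0,0,0,0,0.0667,0,0.4,0,0,0,0,0,0,0.4]' > path.dat && python3 -m pendant path.dat 
python3 - <<'E'
from h import *
for n in("scene","top"): cv2.imwrite(f"pics/{n}3.png",snapshot(n)[:,:,::-1])
a=cv2.imread("pics/scene3.png")[75:185,130:250]; b=cv2.imread("pics/top3.png")[225:335,350:470]
cv2.imwrite("pics/c6.png",np.hstack([cv2.resize(i,(400,366),interpolation=2) for i in(a,b)]))
E
```

```text
t 15.38 rack x 0.2 y -20.0 tip z 11.8 | Fx -1.5 Fy -3.6 Fz 11.4 | T [-1.07  0.01 -0.01] open 0.126 zaxis rx 0.0007 ry -0.0008
t 15.72 rack x -0.2 y -18.8 tip z 10.9 | Fx 0.1 Fy 0.3 Fz 0.1 | T [0.01 0.01 0.  ] open 0.340 zaxis rx -0.0008 ry 0.0009
time: 16.72
tcp_pos: [435.2, 25.7, 228.6]
ee_rot: [-0.0, -0.186, 0.983, 0.001]
contact_force: [1.2, -0.7, 0.4]
opening: 0.401
finger_force: 0.0
```

View pics/c6.png

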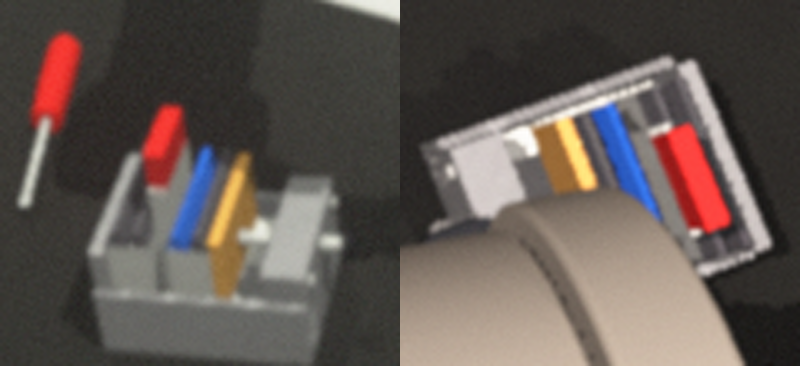

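```bash
python3 - <<'E'
from h import *
s=10/3
p,e=tri((130+165/s-.5,75+130/s-.5),(350+297.5/s-.5,225+177/s-.5))
U,V=np.array([.9339,.3576]),np.array([-.3576,.9339])
print(p,e,"rack x %.1f y %.1f"%(p[:2]@U-416.2,p[:2]@V+353.6)); st()
E
```

```text
[ 521.46853385 -198.25664232  141.56138468] 0.3278725848189258 rack x -0.1 y -18.0
t 16.82 rack x -0.4 y 216.9 tip z 126.7 | Fx 0.6 Fy -0.5 Fz -0.3 | T [ 0.01  0.01 -0.02] open 0.399 zaxis rx 0.0006 ry 0.0001
```

The grip top is at z 141.6 (141.8 expected), standing at rack y of about -18 to -20 between the dark gauge and the blue one. The row stands upright on its ledges and the robot is clear.

```bash
python3 -c "
from cell import *
print(sign_off())"
```

```text
the job is handed in; nothing more can be done
None
```

The snap gauge stands upright in the rack, on the rest beside the blue-topped gauge on the end-wall side, released with the arm clear, and I've handed the job in at about 17 s.

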